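# Close the enclosure's sash with the sash hook

### The arm

A 7-joint arm with a two-finger parallel gripper is mounted at the origin on a cart in front of the work surface, level with it; the furniture and walls round the work are solid. World frame = base frame: x ahead of the robot, y to its left, z up, the work surface at z = 0. Lengths are in m, angles in rad, forces in N, time in s.
With the tool pointing down it reaches from about 0.425 to 0.925 m from the base axis. Payload 6.8 kg.
Tool frame: the origin (TCP) lies on the centre line of the jaws, within the pads' length; the fingertips stand 11 mm ahead of it and the grasp point (between the pads) lies 8 mm behind it; z points along the fingers, y is the direction in which the jaws open and shut (so a half turn about z gives the same grasp; the last joint's range is limited). The gripper opens to 85 mm and grips with 20 to 120 N. Pads are 22 mm wide; open, the fingers measure 114 mm over their backs; the gripper's body (76 mm by 85 mm) begins 54 mm behind the grasp point. The pads swing forward as they close: fully open they stand 13 mm farther back than shut.
Start: joints at [1.05, 0.477, 0.022, 1.555, -0.011, 1.109, -0.083], TCP at [0.271, -0.618, 0.242] pointing down, gripper open.
Joint ranges: [-2.96, 2.96], [-0.34, 2.1], [-1.41, 1.46], [0.24, 2.44], [-1.37, 4.51], [0.17, 1.92], [-2.96, 2.96]. Speed limits (rad/s): [2.39, 2.39, 3.14, 3.14, 3.14, 3.14, 3.14].

### API

Orientations are given as a rotation vector (axis times angle).
In Python, from bench import r gives the robot as it stands.
- The arm moves only by the tool send_rows, never from a script. Its argument "deltas" is a list of rows, each a list of 7 numbers: the opening, from 0 (shut) to 1 (fully open), then the shift along the tool's x, y, z as a fraction of full scale, then the turn, a rotation vector about the tool's x, y, z as a fraction of full scale. In form: [[hand, x, y, z, ax, ay, az], ...]. A call has 1 to 20 rows; each row is the pose to reach, as a shift and turn from the pose commanded when the call began, along the tool's axes at that moment, turning the shorter way round; what a row does not reach only later rows make up. Full scale, the value 1, is 150 mm for a shift and 180 degrees for a turn. A row lasts 1/12 s, in which the tool goes at most 41.7 mm and 7.16 degrees, less where a joint would pass 70% of its speed; a pose out of reach is approached as far as the arm can. A call with a number of a shift or a turn outside -1 to 1 is refused whole. A call with a gripper value outside its range is refused whole. The fingers move at their own pace and stop on an object; "squeeze" is the grip in N (left out, the last holds). Time passes only in rows, so rows that repeat a pose let the fingers close. It gives the time, the measured TCP pose, the force and the opening at its end, in the units of the state.
- r.get_obs(): the state, without advancing time (a new reading comes with each control period).
- r.grab_frame(name): name is "scene" or "side" or "wrist"; returns a dict with "pixels" (400x640x3 uint8, red, green, blue), "camera_matrix" (3x3 intrinsics, pixels), "rvec" (rotation vector, rad) and "tvec" (3), from world to camera coordinates, as OpenCV has them. Camera axes: x right, y down, z forward; pixel columns grow to the right and rows downward; lengths in m; the calibration is good to about 2 mm. The wrist camera is an equidistant fisheye: a pixel r from the principal point sees the ray r / f radians off the axis. A picture is of the moment at which its call begins. There is no depth.
- r.hand_in(): hands the job in, once; it reports no verdict.
The state is a dict: "clock": time; "joints": joint angles; "qvel": joint speeds; "tau": joint torques, N m; "tcp_pos": TCP position; "orientation": TCP orientation; "contact_force": force on the tool from outside, world axes, zero at the start; "moment": the same for the moment, N m; "grip_width": finger opening in m.
Only numpy, scipy, OpenCV 4.12 (cv2) and the standard library are available. Lean on these libraries where they do the work, as an engineer would, in place of code of your own. Each camera call takes 0.05 s, during which the arm holds its last target. There are 200 camera calls.

### The job

Close the ventilated bench enclosure with its sash hook: take the hook from its rest, put it through the ring at the top of the raised front sash, and draw the sash gently down, without ever overloading the ring, until the spring catches snap over and hold it fully home on the sill. Nothing but the hook may touch the enclosure or its sash. Then unhook, lay the hook back in its rest as it lay before and let go, leaving the other things on the bench where they are.

Things in the scene. Friction and masses are not known exactly. Their poses are not given: they have to be found in the camera images.
- sash_hook: sash hook, 0.14 kg: black ribbed grip (18 wide in y, 22 deep, 112 long), then a 7 mm steel rod ending in a hook. Origin: centre of the grip's section, 29 behind its front end, the place to hold it. Axes as it lies in its rest: z up, x level toward the hook; grip and rod climb at 35 deg from x toward z; at the end the rod bends over and its tip leg points along -z. Highest point at x 102, z 73
- hook_tip (a point): lower end of the hook's 7 mm tip leg (20 mm straight), at (111, 0, 37) mm in the hook's frame
- hook_seat (a point): where the axis of the ring's front bar lies once seated in the hook's bend: (102, 0, 63) mm in the hook's frame, 26 above the tip's end and 9 behind the tip leg's axis
- rest (a point): fixed steel rest of the hook. Point and axes coincide with the hook's origin and axes when it lies home, 85 above the bench. At x +69 a V fork carries the rod; at x -40 to -80 a slanted trough, 23 wide with flared cheeks and a tail stop, carries the grip. The hook comes out straight up and goes back straight down; the grip's sides are free for fingers from x -30 to +50. Base plate 190 x 100 x 8
- enclosure: fixed ventilated bench enclosure with clear windows: 260 deep, 340 wide (388 over the catch housings low at its front corners), 330 high, 364 with its duct spigot. Origin under its centre, front toward -x. Its clear sash, 165 high with aluminium rails, runs up and down in channels at the front (x -130); ring and sash bear at most 18 N from the hook
- ring (a point): centre of the opening of the ring: a D-shaped eye of 5 mm steel bar lying level, standing out forward from the sash's top rail and moving with it; axes as the enclosure's. Opening 29 in x, 33 in y; the axis of its front bar is at x -17, the rail's plate at x +15. It is 182 above the bench when the sash is home
- sash (a joint): height of the sash above home, m (0 to 0.125). Counterbalanced: it stays where it is left, moving it takes 2 to 6 N. In the last 9 mm two spring catches resist, the pull needed rising to 7 to 12 N; they snap over at 2 mm above home, then hold it home against 2 N and its friction. Home is a hard stop. The hook gives in the grip under load, so the end must be felt
- tip_rack: bystander: pipette-tip rack, 62 x 92 x 50, open box of small tips; origin under its centre
- petri_dish: bystander: flat clear lidded dish, 60 diameter, 15 high; origin under its centre
- forceps: bystander: thin steel forceps lying flat, 132 long; origin under its centre
- vial_a: bystander: small screw-cap glass vial, 27 diameter, 55 high; origin under its centre
- tape_roll: bystander: roll of tape lying flat, 100 diameter, 25 high; origin under its centre

How it is judged:
By the outcome, as a careful person would: the job done as asked, in the order asked, and still so for the second after the job is handed in, with the robot touching nothing.
It also fails if it takes over 58 s, if anything falls off the work surface, if the arm or the gripper's body presses on something with over 40 N, if the wrist force passes 120 N, or if a joint passes its speed limit or range.

## Working session

There is one attempt and no reset: what is moved stays moved. The work goes in short steps, Python scripts to look and compute and a tool call to move; the robot and the scene stay as the last step left them, time stands still between calls to the robot, and variables do not carry over. Pictures are saved under pics/ and viewed, about 8 in all and at most 12, crops included, and the job is handed in when it is done.

Besides the shell and the picture viewer there is one more tool, called after "Request:" by a JSON object that holds its "api" and its "payload", one argument or row to a line. send_rows: Moves the arm, as the interface text tells. Shift numbers are shares of 150 mm and turn numbers shares of 180 degrees, none past 1 either way. Its arguments: {"type":"object","properties":{"deltas":{"type":"array","items":{"type":"array","items":{"type":"number"}}},"squeeze":{"type":"number"}},"required":["deltas"]}

```bash
mkdir -p pics; ls; python3 - <<'E'
from bench import r
import cv2
o=r.get_obs(); print({k:o[k] for k in ('clock','tcp_pos','orientation','contact_force','grip_width')})
for n in ("scene","side"):
    f=r.grab_frame(n); cv2.imwrite(f"pics/{n}0.png",f["pixels"][:,:,::-1]); print(n,f["camera_matrix"],f["rvec"],f["tvec"])
E
```

```text
pics
{'clock': 0.0, 'tcp_pos': array([ 0.27053068, -0.61777177,  0.24129535]), 'orientation': array([-3.07312566e+00, -6.43494160e-01,  8.36136200e-04]), 'contact_force': array([-0.032569  , -0.83379828, -0.00885515]), 'grip_width': 0.08551011273311876}
scene [[373.76791135   0.         316.25294749]
 [  0.         373.76791135 196.77749761]
 [  0.           0.           1.        ]] [ 1.11767877 -2.47115852  0.93760042] [0.47328667 0.38809831 1.04187507]
side [[513.31436859   0.         316.1211255 ]
 [  0.         513.31436859 189.45438146]
 [  0.           0.           1.        ]] [ 1.90149256 -0.12426111  0.10595416] [-0.59561662  0.19843597  1.33371105]
```

View pics/scene0.png

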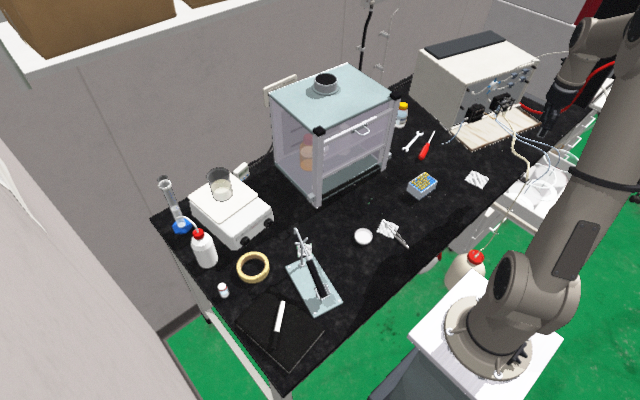

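View pics/side0.png

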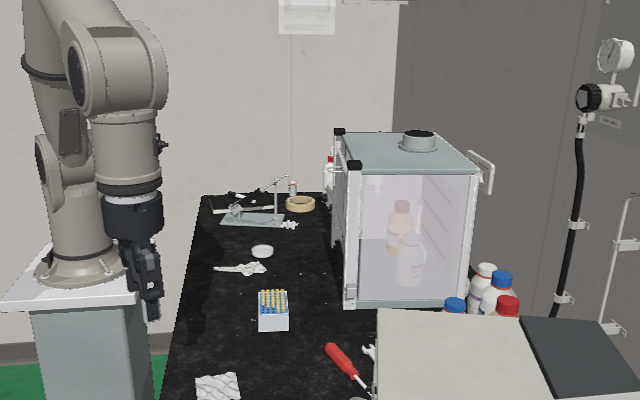

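The scene view shows the rest with the hook at about (315,285), the enclosure at (330,130) with the ring near (362,130). The side view shows the rest at (255,205) and the ring near (333,168). I'll enlarge these spots.

```bash
python3 - <<'E'
import cv2,numpy as np
s=cv2.imread('pics/scene0.png');d=cv2.imread('pics/side0.png')
def c(i,x,y,w,h,k): 
    o=cv2.resize(i[y:y+h,x:x+w],None,fx=k,fy=k,interpolation=cv2.INTER_CUBIC)
    for a in range(0,w,10): cv2.putText(o,str(x+a) if a%20==0 else '|',(a*k,8),0,.3,(0,0,255))
    for a in range(0,h,10): cv2.putText(o,str(y+a) if a%20==0 else '-',(0,a*k+4),0,.3,(0,0,255))
    return o
O=np.zeros((600,800,3),np.uint8)
def put(o,x,y): O[y:y+o.shape[0],x:x+o.shape[1]]=o
put(c(s,275,220,75,100,5),0,0)       # 375x500
put(c(s,305,90,100,60,4),385,0)   # 400x240
put(c(d,215,170,90,62,4),385,250)  # 360x248
put(c(d,320,120,40,60,4),0,360) if 0 else None
cv2.imwrite('pics/c1.png',O)
E
```

```text
(no output)
```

View pics/c1.png

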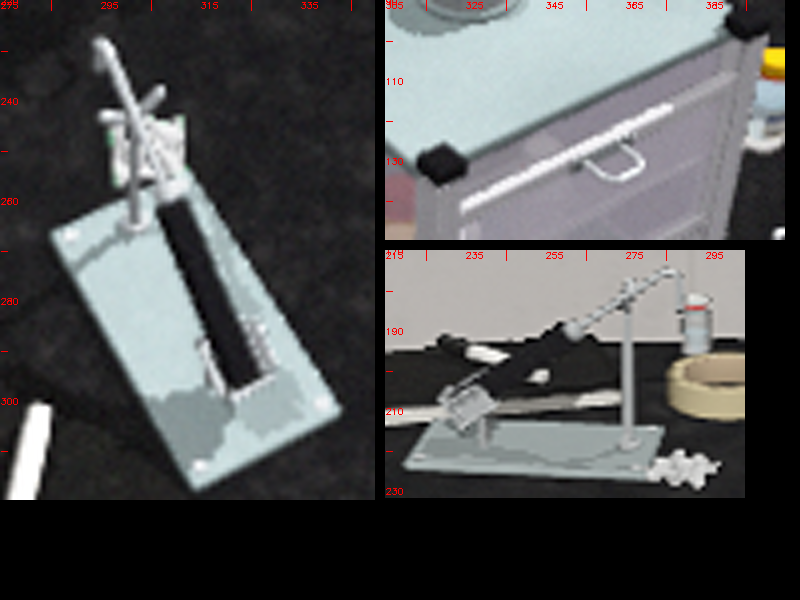

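The crops show the rest plate's corners, the hook's top at scene (295.5,228.5) and side (286,175.5), and the ring's front bar at scene (366,133). I'll fit the poses to these.

```bash
cat > h.py <<'E'
import numpy as np,cv2,json
from scipy.optimize import least_squares
from scipy.spatial.transform import Rotation as R
CAM={'scene':(373.768,316.253,196.777,[1.11767877,-2.47115852,0.93760042],[0.47328667,0.38809831,1.04187507]),
'side':(513.314,316.121,189.454,[1.90149256,-0.12426111,0.10595416],[-0.59561662,0.19843597,1.33371105])}
def proj(n,P):
    f,cx,cy,rv,t=CAM[n]
    return cv2.projectPoints(np.array(P,float).reshape(-1,1,3),np.array(rv),np.array(t),np.array([[f,0,cx],[0,f,cy],[0,0,1.]]),None)[0].reshape(-1,2)
def onz(n,uv,z):
    f,cx,cy,rv,t=CAM[n];M=R.from_rotvec(rv).as_matrix();c=-M.T@np.array(t)
    d=M.T@np.array([(uv[0]-cx)/f,(uv[1]-cy)/f,1]);return c+d*(z-c[2])/d[2]
def place(p,L,z0=0):
    c,s=np.cos(p[2]),np.sin(p[2]);L=np.atleast_2d(np.array(L,float))
    return np.c_[p[0]+c*L[:,0]-s*L[:,1],p[1]+s*L[:,0]+c*L[:,1],L[:,2]+z0]
E
python3 - <<'E'
from h import *
co=[onz('scene',u,.008) for u in [(285.3,266.5),(312,253.5),(343.5,302),(314,318)]]
print('plate',np.round(co,4).tolist())
L=np.array([[102,0,73],[23.75,0,16.6],[-68,0,-47.6]])/1e3
uv=np.array([[295.5,228.5],[309.8,261],[324,297.5]]); uv2=np.array([[286.3,175.5],[259.5,190]])
yaw0=np.arctan2(*(co[0]-co[3])[1::-1])
f=lambda p:np.r_[(proj('scene',place(p,L,.085))-uv).ravel(),(proj('side',place(p,L[:2],.085))-uv2).ravel()]
m=np.mean(co,0);q=least_squares(f,[m[0],m[1],yaw0]);print('rest',q.x,np.degrees(q.x[2]),np.degrees(yaw0),np.round(q.fun,1))
c,s=np.cos(q.x[2]),np.sin(q.x[2]);d=m[:2]-q.x[:2];print('plate centre rel',c*d[0]+s*d[1],-s*d[0]+c*d[1])
T=[onz('scene',u,.33) for u in [(312.5,135),(399,96),(270,97),(360,67)]];print('encl top',np.round(T,4).tolist())
print('ring@z.3',[onz('scene',(366.4,133),z) for z in(.28,.307)])
E
```

```text
plate [[0.5363, 0.2856, 0.008], [0.5173, 0.1915, 0.008], [0.3321, 0.2316, 0.008], [0.3528, 0.3284, 0.008]]
rest [ 0.43764477  0.25901835 -0.22751111] -13.035426580510444 -13.12625082989512 [ 0.9  1.  -0.8 -0.4 -0.  -0.5 -1.  -1.   1.   0.8]
plate centre rel -0.003031484678132138 -0.00042750598892067463
encl top [[0.668, 0.0614, 0.33], [0.6328, -0.2853, 0.33], [0.9, 0.0402, 0.33], [0.8411, -0.3178, 0.33]]
ring@z.3 [array([ 0.61039864, -0.11451947,  0.28      ]), array([ 0.58972934, -0.08782139,  0.307     ])]
```

```bash
cat >> h.py <<'E'
def Rt(az,tilt=0):
    "tool down, tool y at azimuth az (deg)"
    y=np.array([np.cos(np.radians(az)),np.sin(np.radians(az)),0]);z=np.array([0,0,-1.])
    return np.c_[np.cross(y,z),y,z]
def rel(p0,r0,P,M):
    A=R.from_rotvec(r0).as_matrix()
    return np.round(np.r_[A.T@(np.array(P)-p0)/.15,R.from_matrix(A.T@M).as_rotvec()/np.pi],4)
E
python3 - <<'E'
from h import *
from bench import r
o=r.get_obs();f=r.grab_frame('wrist');M=R.from_rotvec(f['rvec']).as_matrix();c=-M.T@f['tvec']
A=R.from_rotvec(o['orientation']).as_matrix()
print('cam in tool',A.T@(c-o['tcp_pos']),'axis',A.T@M[2],f['camera_matrix'][0],f['camera_matrix'][1])
print(A)
P=o['tcp_pos'];rv=o['orientation']
for az in (77,-103):
  print(az,rel(P,rv,[.45,-.25,.25],Rt(az)))
E
```

```text
cam in tool [ 0.06754044 -0.00036461 -0.13168497] axis [-0.26728291 -0.00121893  0.96361733] [309.70691629   0.         322.80699895] [  0.         309.70691629 204.4191561 ]
[[ 9.15964676e-01  4.01258073e-01 -8.19414564e-04]
 [ 4.01258877e-01 -9.15963518e-01  1.46514986e-03]
 [-1.62650635e-04 -1.67082289e-03 -9.99998591e-01]]
77 [ 2.0796e+00 -1.7663e+00 -5.4700e-02 -3.0000e-04 -6.0000e-04 -7.9640e-01]
-103 [ 2.0796e+00 -1.7663e+00 -5.4700e-02 -5.0000e-04  2.0000e-04  2.0360e-01]
```

Request:
{"api": "send_rows", "payload": {
  "deltas": [
    [1, 1, -0.85, 0, 0, 0, 0],
    [1, 1, -0.85, 0, 0, 0, 0],
    [1, 1, -0.85, 0, 0, 0, 0],
    [1, 1, -0.85, 0, 0, 0, 0],
    [1, 1, -0.85, 0, 0, 0, 0],
    [1, 1, -0.85, 0, 0, 0, 0]
  ]
}}

```text
clock: 0.65
tcp_pos: [0.3614, -0.4343, 0.2422]
orientation: [-3.069, -0.658, -0.003]
contact_force: [0.2, 0.9, -0.6]
grip_width: 0.0854
```

Request:
{"api": "send_rows", "payload": {
  "deltas": [
    [1, 1, -0.85, 0, 0, 0, 0],
    [1, 1, -0.85, 0, 0, 0, 0],
    [1, 1, -0.85, 0, 0, 0, 0],
    [1, 1, -0.85, 0, 0, 0, 0],
    [1, 1, -0.85, 0, 0, 0, 0],
    [1, 1, -0.85, 0, 0, 0, 0]
  ]
}}

```text
clock: 1.15
tcp_pos: [0.4467, -0.2575, 0.2424]
orientation: [-3.069, -0.659, -0.003]
contact_force: [0.2, 0.2, -0.0]
grip_width: 0.0855
```

Request:
{"api": "send_rows", "payload": {
  "deltas": [
    [1, 0.4, -1, 0, 0, 0, 0],
    [1, 0.4, -1, 0, 0, 0, 0],
    [1, 0.4, -1, 0, 0, 0, 0],
    [1, 0.4, -1, 0, 0, 0, 0],
    [1, 0.4, -1, 0, 0, 0, 0],
    [1, 0.4, -1, 0, 0, 0, 0]
  ]
}}

```text
clock: 1.65
tcp_pos: [0.4381, -0.1015, 0.2425]
orientation: [3.073, 0.65, 0.0]
contact_force: [0.4, -1.1, -0.3]
grip_width: 0.0852
```

Request:
{"api": "send_rows", "payload": {
  "deltas": [
    [1, 0.4, -1, 0, 0, 0, 0],
    [1, 0.4, -1, 0, 0, 0, 0],
    [1, 0.4, -1, 0, 0, 0, 0],
    [1, 0.4, -1, 0, 0, 0, 0],
    [1, 0.4, -1, 0, 0, 0, 0],
    [1, 0.4, -1, 0, 0, 0, 0]
  ]
}}

```text
clock: 2.15
tcp_pos: [0.4334, 0.0588, 0.2423]
orientation: [-3.074, -0.647, -0.0]
contact_force: [-0.1, -0.2, -0.5]
grip_width: 0.0854
```

Request:
{"api": "send_rows", "payload": {
  "deltas": [
    [1, 0.5, -1, 0, 0, 0, -0.4],
    [1, 0.5, -1, 0, 0, 0, -0.4],
    [1, 0.5, -1, 0, 0, 0, -0.4],
    [1, 0.5, -1, 0, 0, 0, -0.4],
    [1, 0.5, -1, 0, 0, 0, -0.79],
    [1, 0.5, -1, 0, 0, 0, -0.79],
    [1, 0.5, -1, 0, 0, 0, -0.79],
    [1, 0.5, -1, 0, 0, 0, -0.79],
    [1, 0.5, -1, 0, 0, 0, -0.79],
    [1, 0.5, -1, 0, 0, 0, -0.79],
    [1, 0.5, -1, 0, 0, 0, -0.79],
    [1, 0.5, -1, 0, 0, 0, -0.79],
    [1, 0.5, -1, 0, 0, 0, -0.79],
    [1, 0.5, -1, 0, 0, 0, -0.79],
    [1, 0.5, -1, 0, 0, 0, -0.79],
    [1, 0.5, -1, 0, 0, 0, -0.79],
    [1, 0.5, -1, 0, 0, 0, -0.79],
    [1, 0.5, -1, 0, 0, 0, -0.79],
    [1, 0.5, -1, 0, 0, 0, -0.79],
    [1, 0.5, -1, 0, 0, 0, -0.79]
  ]
}}

```text
clock: 3.82
tcp_pos: [0.4432, 0.2228, 0.2417]
orientation: [-0.385, -3.118, 0.002]
contact_force: [0.7, 1.0, -0.1]
grip_width: 0.0855
```

```bash
cat >> h.py <<'E'
def fish(f,P):
    M=R.from_rotvec(f['rvec']).as_matrix();K=f['camera_matrix'];q=np.atleast_2d(P)@M.T+f['tvec']
    n=np.hypot(q[:,0],q[:,1]);t=np.arctan2(n,q[:,2]);return np.c_[K[0,2]+K[0,0]*t*q[:,0]/n,K[1,2]+K[0,0]*t*q[:,1]/n]
def fray(f,uv):
    M=R.from_rotvec(f['rvec']).as_matrix();K=f['camera_matrix'];d=(np.array(uv)-K[:2,2])/K[0,0];t=np.hypot(*d)
    v=np.r_[d/t*np.sin(t),np.cos(t)];return -M.T@f['tvec'],M.T@v
E
python3 - <<'E'
from h import *
from bench import r
import pickle
o=r.get_obs();f=r.grab_frame('wrist');pickle.dump(f,open('w1.pkl','wb'))
print(o['tcp_pos'],o['orientation'],o['joints'])
rest=[.4376,.2590,-.2275]
L=np.array([[102,0,73],[111,0,37],[23.75,0,16.6],[-68,0,-47.6],[0,0,0]])/1e3
q=fish(f,place(rest,L,.085));print(q.round(1))
im=f['pixels'][:,:,::-1].copy()
for p in q: cv2.circle(im,tuple(int(round(v)) for v in p),2,(0,0,255),-1)
cv2.imwrite('pics/w1.png',im)
print(rel(o['tcp_pos'],o['orientation'],[.4376,.259,.177],Rt(77)))
E
```

```text
[0.44317246 0.22277272 0.24169957] [-3.84670669e-01 -3.11767166e+00  2.34364282e-03] [ 0.20125799  0.31135565 -0.93621837  1.9271984   0.29003026  1.04589935
  0.46521084]
[[365.  314. ]
 [360.2 300. ]
 [360.1 206.8]
 [353.1 107.9]
 [358.3 177.9]]
[ 0.0947  0.2259  0.431  -0.0005 -0.     -0.0059]
```

View pics/w1.png

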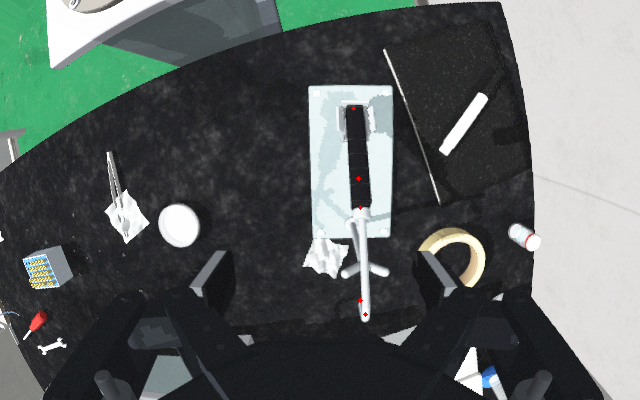

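The picture shows the hook in the rest. The projected fit (red dots, e.g. the grip's origin at (358,178) and the hook's top at (365,314)) lies on it, so I'll go down and grip.

Request:
{"api": "send_rows", "payload": {
  "deltas": [
    [1, 0.095, 0.226, 0.43, 0, 0, -0.006],
    [1, 0.095, 0.226, 0.43, 0, 0, -0.006],
    [1, 0.095, 0.226, 0.43, 0, 0, -0.006],
    [1, 0.095, 0.226, 0.43, 0, 0, -0.006],
    [1, 0.095, 0.226, 0.6, 0, 0, -0.006],
    [1, 0.095, 0.226, 0.8, 0, 0, -0.006],
    [1, 0.095, 0.226, 1, 0, 0, -0.006],
    [1, 0.095, 0.226, 1, 0, 0, -0.006],
    [1, 0.095, 0.226, 1, 0, 0, -0.006]
  ]
}}

```text
clock: 4.62
tcp_pos: [0.4366, 0.2609, 0.0927]
orientation: [-0.362, -3.12, 0.003]
contact_force: [-0.4, 1.2, 0.5]
grip_width: 0.0854
```

Request:
{"api": "send_rows", "payload": {
  "deltas": [
    [1, 0, 0, 0.1, 0, 0, 0],
    [1, 0, 0, 0.1, 0, 0, 0],
    [1, 0, 0, 0.1, 0, 0, 0]
  ]
}}

```text
clock: 4.87
tcp_pos: [0.4371, 0.2623, 0.0791]
orientation: [0.359, 3.119, 0.001]
contact_force: [-0.6, -1.0, 0.6]
grip_width: 0.0855
```

```bash
python3 - <<'E'
from h import *
from bench import r
o=r.get_obs();print(rel(o['tcp_pos'],o['orientation'],[.4376,.259,.077],Rt(77)),o['tcp_pos'],o['contact_force'])
E
```

```text
[-0.0083 -0.0208  0.0141  0.0003  0.0006 -0.0008] [0.43709242 0.26231646 0.07911871] [-0.63919001 -1.0393887   0.56413428]
```

Request:
{"api": "send_rows", "payload": {
  "deltas": [
    [1, 0, -0.018, 0.01, 0, 0, 0],
    [1, 0, -0.018, 0.01, 0, 0, 0],
    [0, 0, -0.018, 0.01, 0, 0, 0],
    [0, 0, -0.018, 0.01, 0, 0, 0],
    [0, 0, -0.018, 0.01, 0, 0, 0],
    [0, 0, -0.018, 0.01, 0, 0, 0],
    [0, 0, -0.018, 0.01, 0, 0, 0],
    [0, 0, -0.018, 0.01, 0, 0, 0],
    [0, 0, -0.018, 0.01, 0, 0, 0],
    [0, 0, -0.018, 0.01, 0, 0, 0]
  ],
  "squeeze": 30
}}

```text
clock: 5.7
tcp_pos: [0.4353, 0.2599, 0.0759]
orientation: [0.357, 3.121, 0.0]
contact_force: [-0.9, -0.2, 1.2]
grip_width: 0.0173
```

```bash
python3 - <<'E'
from h import *
from bench import r
a=[]
for i in range(4):
  o=r.get_obs();r.grab_frame('side') if i<3 else 0;a.append(np.r_[o['tcp_pos'],o['orientation'],o['contact_force'],o['grip_width']])
print(np.round(a,4))
E
```

```text
[[ 4.3530e-01  2.5990e-01  7.5900e-02  3.5680e-01  3.1211e+00  0.0000e+00
  -8.6990e-01 -2.0390e-01  1.1739e+00  1.7300e-02]
 [ 4.3530e-01  2.5990e-01  7.5900e-02  3.5690e-01  3.1211e+00  1.0000e-04
   6.7300e-02  5.3660e-01  1.3339e+00  1.7700e-02]
 [ 4.3530e-01  2.5990e-01  7.5900e-02  3.5710e-01  3.1211e+00  0.0000e+00
  -1.2748e+00  3.7300e-01  1.4168e+00  1.7500e-02]
 [ 4.3530e-01  2.5990e-01  7.5900e-02  3.5700e-01  3.1211e+00  1.0000e-04
  -1.1040e-01  8.2800e-02  1.2735e+00  1.7300e-02]]
```

Request:
{"api": "send_rows", "payload": {
  "deltas": [
    [0, 0, 0, 0, 0, 0, 0],
    [0, 0, 0, 0, 0, 0, 0],
    [0, 0, 0, -0.1, 0, 0, 0],
    [0, 0, 0, -0.2, 0, 0, 0],
    [0, 0, 0, -0.4, 0, 0, 0],
    [0, 0, 0, -0.6, 0, 0, 0],
    [0, 0, 0, -0.8, 0, 0, 0],
    [0, 0, 0, -1, 0, 0, 0]
  ],
  "squeeze": 120
}}

```text
clock: 6.52
tcp_pos: [0.4347, 0.2593, 0.2266]
orientation: [-0.358, -3.12, 0.001]
contact_force: [0.8, -0.4, -0.7]
grip_width: 0.0168
```

Request:
{"api": "send_rows", "payload": {
  "deltas": [
    [0, -0.03, -0.13, -0.22, 0, 0, 0],
    [0, -0.06, -0.25, -0.22, 0, 0, 0],
    [0, -0.12, -0.5, -0.22, 0, 0, 0],
    [0, -0.18, -0.75, -0.22, 0, 0, 0],
    [0, -0.18, -0.75, -0.22, 0, 0, 0]
  ]
}}

```text
clock: 6.93
tcp_pos: [0.4362, 0.1352, 0.2574]
orientation: [-0.374, -3.117, 0.01]
contact_force: [0.1, -1.5, -2.0]
grip_width: 0.0167
```

Request:
{"api": "send_rows", "payload": {
  "deltas": [
    [0, -0.06, -0.25, 0, 0, 0, 0],
    [0, -0.12, -0.5, 0, 0, 0, 0],
    [0, -0.18, -0.75, 0, 0, 0, 0],
    [0, -0.18, -0.75, 0, 0, 0, 0]
  ]
}}

```text
clock: 7.27
tcp_pos: [0.4362, 0.0201, 0.2576]
orientation: [-0.375, -3.117, 0.006]
contact_force: [-0.7, -0.3, -1.0]
grip_width: 0.0161
```

Request:
{"api": "send_rows", "payload": {
  "deltas": [
    [0, -0.06, -0.25, 0, 0, 0, -0.02],
    [0, -0.12, -0.5, 0, 0, 0, -0.039],
    [0, -0.18, -0.65, 0, 0, 0, -0.039],
    [0, -0.18, -0.75, 0, 0, 0, -0.039],
    [0, -0.18, -0.75, 0, 0, 0, -0.039]
  ]
}}

```text
clock: 7.68
tcp_pos: [0.4368, -0.0909, 0.2579]
orientation: [-0.176, -3.135, 0.001]
contact_force: [0.1, 0.6, -1.8]
grip_width: 0.0162
```

```bash
cat > look.py <<'E'
import sys
from h import *
from bench import r
n=sys.argv[1]; S=[int(v) for v in sys.argv[2].split(',')]; D=[int(v) for v in sys.argv[3].split(',')]
def c(i,x,y,w,h,k): 
    o=cv2.resize(i[y:y+h,x:x+w],None,fx=k,fy=k,interpolation=cv2.INTER_CUBIC)
    for a in range(0,w,5): cv2.putText(o,str(x+a) if a%10==0 else '|',(a*k,8),0,.3,(0,0,255))
    for a in range(0,h,5): cv2.putText(o,str(y+a) if a%10==0 else '-',(0,a*k+4),0,.3,(0,0,255))
    return o
s=r.grab_frame('scene')['pixels'][:,:,::-1];d=r.grab_frame('side')['pixels'][:,:,::-1]
A=c(s,*S);B=c(d,*D);O=np.zeros((max(A.shape[0],B.shape[0]),A.shape[1]+B.shape[1]+4,3),np.uint8)
O[:A.shape[0],:A.shape[1]]=A;O[:B.shape[0],A.shape[1]+4:]=B;print(O.shape)
cv2.imwrite(f'pics/{n}.png',O);o=r.get_obs();print(o['clock'],o['tcp_pos'],o['orientation'],o['joints'],o['contact_force'],o['grip_width'])
E
python3 look.py l1 335,95,60,80,7 310,130,42,70,8
```

```text
(560, 760, 3)
7.7833 [ 0.43750694 -0.08711351  0.25837646] [-1.68091860e-01 -3.13622795e+00 -8.36462134e-04] [ 0.82413755  0.15476634 -0.82609929  2.01309186  0.13209782  1.02787369
  1.39910408] [-0.98868895  0.87730403 -2.15582912] 0.016493791139738905
```

View pics/l1.png

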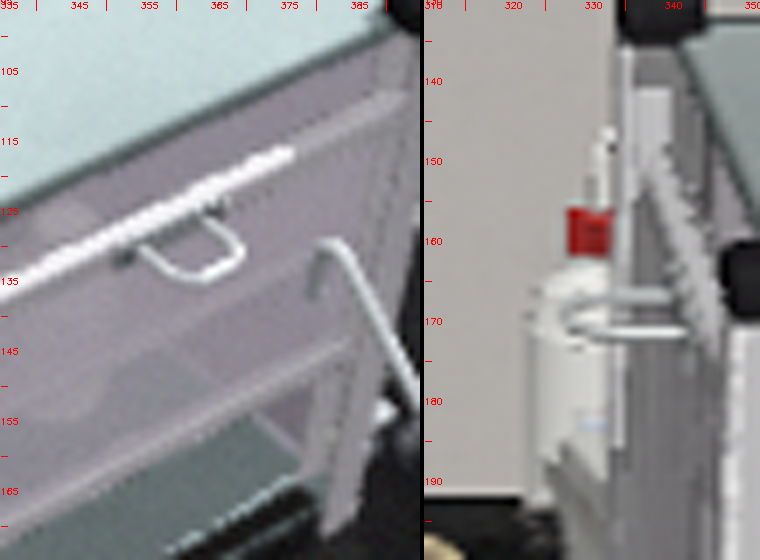

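The picture shows the ring's front bar centred at scene (366,133) and side (328,169), and the hook's top at scene (382,129.5) with its tip at (380,137.5). I'll triangulate.

```bash
cat >> h.py <<'E'
def tri(a,b):
    return least_squares(lambda P:np.r_[(proj('scene',P)-a).ravel(),(proj('side',P)-b).ravel()],[.6,-.1,.28])
E
python3 - <<'E'
from h import *
q=tri((366,133),(327.8,169.2));print('bar',q.x,q.fun.round(1))
z=q.x[2]
a,b=onz('scene',(335,137.4),z+.005),onz('scene',(376.9,116.4),z+.005);print('rail yaw',np.degrees(np.arctan2(b[0]-a[0],a[1]-b[1])),a,b)
a,b=onz('scene',(362,134.6),z),onz('scene',(369.7,130.7),z);print(a,b)
print('attach',onz('scene',(353,131.5),z),onz('scene',(366,125.3),z))
t=[.4375,-.0871];az=np.degrees(2*np.arctan2(-3.13622,-.16809));print(az)
yaw=np.radians(-(180-2*np.degrees(np.arctan2(3.13622,.16809)))) ;print('hook yaw',np.degrees(yaw))
L=np.array([[102,0,73],[111,0,37],[102,0,63]])/1e3+[.002,0,.009]
P=place([*t,yaw],L,.2584);print(P,proj('scene',P),proj('side',P))
E
```

```text
bar [ 0.61061941 -0.11417104  0.27872312] [ 0.2  0.3  0.2 -0.2]
rail yaw -3.999437632345104 [ 0.65606613 -0.02126061  0.28372312] [ 0.64360855 -0.1994375   0.28372312]
[ 0.61497544 -0.09949959  0.27872312] [ 0.61239211 -0.1321187   0.27872312]
attach [ 0.64405109 -0.08881418  0.27872312] [ 0.63882866 -0.14311172  0.27872312]
-186.13582062269077
hook yaw -6.135820622690745
[[ 0.54090422 -0.09821611  0.3404    ]
 [ 0.54985266 -0.09917808  0.3044    ]
 [ 0.54090422 -0.09821611  0.3304    ]] [[382.44451477 130.69866805]
 [378.59568309 138.59946934]
 [381.92664677 133.39091987]] [[298.12150775 142.71171632]
 [301.91306639 157.54392813]
 [298.11838649 146.85746305]]
```

Request:
{"api": "send_rows", "payload": {
  "deltas": [
    [0, -0.1, -0.01, 0, 0, 0, 0],
    [0, -0.2, -0.03, 0, 0, 0, 0],
    [0, -0.3, -0.04, 0, 0, 0, 0],
    [0, -0.4, -0.055, 0, 0, 0, 0],
    [0, -0.45, -0.055, 0, 0, 0, 0],
    [0, -0.5, -0.055, 0, 0, 0, 0],
    [0, -0.5, -0.055, 0, 0, 0, 0],
    [0, -0.5, -0.055, 0, 0, 0, 0]
  ]
}}

```text
clock: 8.45
tcp_pos: [0.5113, -0.1024, 0.2586]
orientation: [-0.164, -3.137, -0.001]
contact_force: [0.9, 0.4, -1.0]
grip_width: 0.0161
```

```bash
python3 look.py l2 335,95,60,80,7 300,130,42,70,8
```

```text
(560, 760, 3)
8.55 [ 0.51089291 -0.10292281  0.25874462] [-1.64761646e-01 -3.13666202e+00  4.12552346e-04] [ 0.74327451  0.3016851  -0.79355922  1.85986865  0.24277719  1.07997078
  1.3223111 ] [ 0.06557117 -0.04234959 -0.87067771] 0.01660181307146151
```

View pics/l2.png

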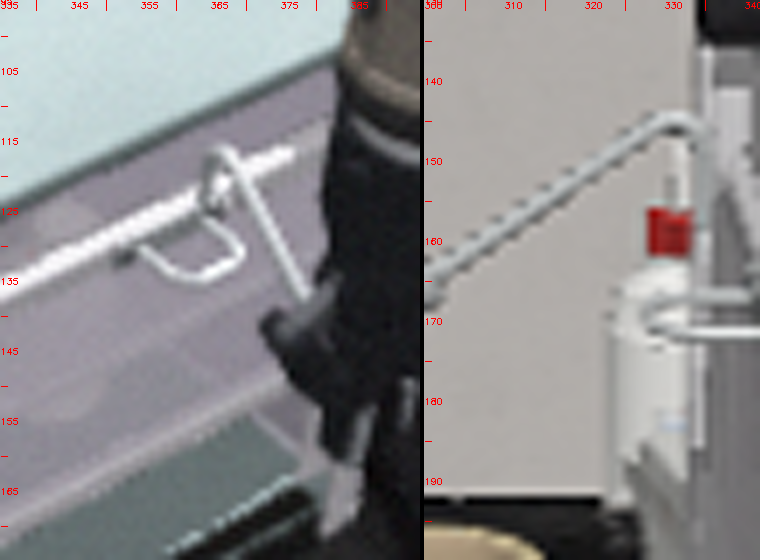

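The picture shows the hook poised above the ring: its top is at scene (366.5,116.5) and side (331,144.5), its tip at scene (365,124.5). I'll work out the relative offset.

```bash
python3 - <<'E'
from h import *
yaw=np.radians(-6.0);t=[.5110,-.1028]
L=np.array([[102,0,73+3.5*0],[111,0,37]])/1e3+[.002,0,.009]
P=place([*t,yaw],L,.2587);print(P,proj('scene',P),proj('side',P))
q=tri((366.5,117),(331.2,145));print('top tri',q.x,q.fun.round(1))
b=np.array([.6106,-.1142,.2787]);d=P[1]-b;c,s=np.cos(yaw),np.sin(yaw);print('tip-bar local',c*d[0]+s*d[1],-s*d[0]+c*d[1],d[2])
d=q.x-b;print('top-bar local (tri)',c*d[0]+s*d[1],-s*d[0]+c*d[1],d[2])
E
```

```text
[[ 0.61443028 -0.11367096  0.3407    ]
 [ 0.62338097 -0.11461172  0.3047    ]] [[367.63453111 116.71575959]
 [364.32529673 124.7163    ]] [[330.1450989  143.49539674]
 [333.63086403 158.37393868]]
top tri [ 0.6174911  -0.11319229  0.33723083] [ 0.2  0.2  0.2 -0.1]
tip-bar local 0.012753994740068674 0.0009265146657400193 0.025999999999999968
top-bar local (tri) 0.006748014404809474 0.0017225045182397733 0.05853082559337952
```

Request:
{"api": "send_rows", "payload": {
  "deltas": [
    [0, 0, 0, 0.05, 0, 0, 0],
    [0, 0, 0, 0.1, 0, 0, 0],
    [0, 0, 0, 0.15, 0, 0, 0],
    [0, 0, 0, 0.18, 0, 0, 0],
    [0, 0, 0, 0.21, 0, 0, 0],
    [0, 0, 0, 0.24, 0, 0, 0],
    [0, 0, 0, 0.25, 0, 0, 0],
    [0, 0, 0, 0.25, 0, 0, 0],
    [0, 0, 0, 0.25, 0, 0, 0]
  ]
}}

```text
clock: 9.3
tcp_pos: [0.5117, -0.1034, 0.2214]
orientation: [0.166, 3.137, 0.0]
contact_force: [0.2, -0.3, -0.6]
grip_width: 0.0165
```

```bash
python3 look.py l3 345,100,36,50,11 310,130,34,50,11
```

```text
(550, 774, 3)
9.4 [ 0.51185482 -0.10339659  0.2216135 ] [ 1.65744979e-01  3.13657589e+00 -7.35219374e-05] [ 0.72191947  0.34518848 -0.77753784  1.90066763  0.28458619  1.0080979
  1.28530339] [-0.33212833  0.00390119 -1.34926828] 0.01624852579232886
```

View pics/l3.png

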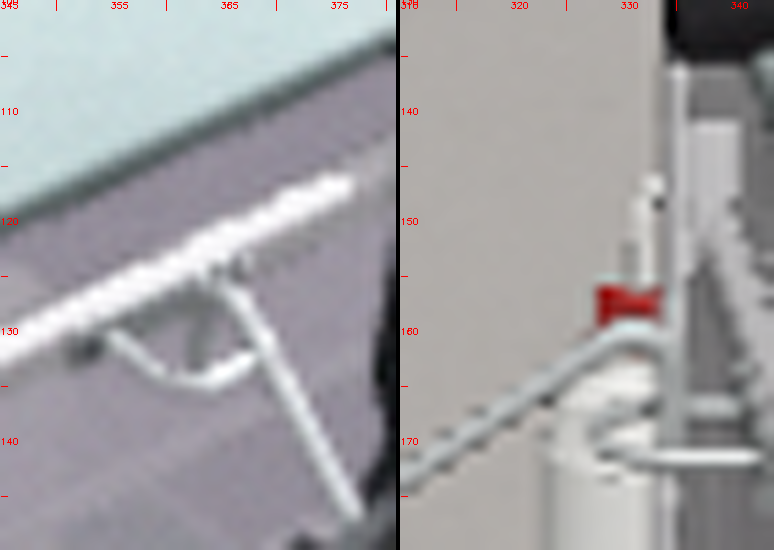

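The picture shows the hook's top at side (330.5,160) and its tip leg through the ring, with the bar under the bend. I'll draw back 4 mm and feel down for the seat.

Request:
{"api": "send_rows", "payload": {
  "deltas": [
    [0, 0.02, 0, 0, 0, 0, 0],
    [0, 0.035, 0, 0, 0, 0, 0],
    [0, 0.035, 0, 0.01, 0, 0, 0],
    [0, 0.035, 0, 0.02, 0, 0, 0],
    [0, 0.035, 0, 0.03, 0, 0, 0],
    [0, 0.035, 0, 0.04, 0, 0, 0],
    [0, 0.035, 0, 0.05, 0, 0, 0],
    [0, 0.035, 0, 0.05, 0, 0, 0]
  ]
}}

```text
clock: 10.07
tcp_pos: [0.5062, -0.1028, 0.2134]
orientation: [-0.166, -3.137, -0.0]
contact_force: [0.7, 0.5, -0.7]
grip_width: 0.0164
```

Request:
{"api": "send_rows", "payload": {
  "deltas": [
    [0, 0, 0, 0.01, 0, 0, 0],
    [0, 0, 0, 0.02, 0, 0, 0],
    [0, 0, 0, 0.03, 0, 0, 0],
    [0, 0, 0, 0.03, 0, 0, 0]
  ]
}}

```text
clock: 10.4
tcp_pos: [0.5062, -0.1028, 0.209]
orientation: [-0.166, -3.137, -0.0]
contact_force: [-0.4, -0.0, -1.6]
grip_width: 0.0163
```

Request:
{"api": "send_rows", "payload": {
  "deltas": [
    [0, 0, 0, 0.01, 0, 0, 0],
    [0, 0, 0, 0.02, 0, 0, 0],
    [0, 0, 0, 0.03, 0, 0, 0],
    [0, 0, 0, 0.03, 0, 0, 0]
  ]
}}

```text
clock: 10.73
tcp_pos: [0.5064, -0.1029, 0.2046]
orientation: [0.166, 3.137, 0.0]
contact_force: [0.5, -0.2, -0.1]
grip_width: 0.0163
```

Request:
{"api": "send_rows", "payload": {
  "deltas": [
    [0, 0, 0, 0.01, 0, 0, 0],
    [0, 0, 0, 0.02, 0, 0, 0],
    [0, 0, 0, 0.03, 0, 0, 0],
    [0, 0, 0, 0.04, 0, 0, 0],
    [0, 0, 0, 0.05, 0, 0, 0]
  ]
}}

```text
clock: 11.15
tcp_pos: [0.5067, -0.1029, 0.1974]
orientation: [0.166, 3.137, -0.0]
contact_force: [0.0, 0.3, 0.9]
grip_width: 0.0167
```

Request:
{"api": "send_rows", "payload": {
  "deltas": [
    [0, 0, 0, 0.01, 0, 0, 0],
    [0, 0, 0, 0.02, 0, 0, 0],
    [0, 0, 0, 0.03, 0, 0, 0],
    [0, 0, 0, 0.04, 0, 0, 0],
    [0, 0, 0, 0.05, 0, 0, 0]
  ]
}}

```text
clock: 11.57
tcp_pos: [0.5065, -0.1028, 0.1897]
orientation: [0.166, 3.137, 0.0]
contact_force: [-0.3, -0.9, 1.9]
grip_width: 0.0164
```

```bash
python3 look.py l4 345,100,36,50,11 310,140,34,50,11
```

```text
(550, 774, 3)
11.6667 [ 0.50625571 -0.10282465  0.18951143] [-1.65699843e-01 -3.13692280e+00 -2.62596164e-04] [ 0.70637159  0.37638788 -0.76241987  1.94474785  0.31870976  0.94348647
  1.25397623] [-0.81617223 -0.25184607  0.86385819] 0.01647896740888081
```

View pics/l4.png

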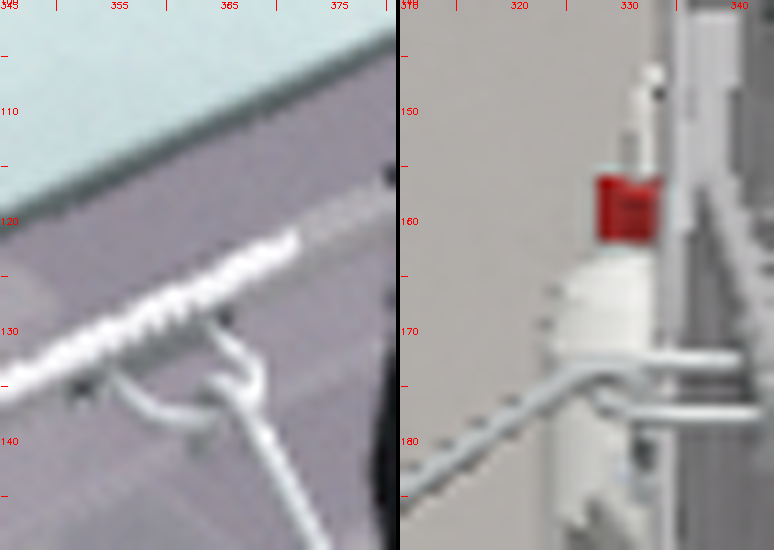

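The picture shows the bar seated in the bend and the sash about 15 mm lower than before (ring bars at side rows 172.7 and 177.3, earlier 167 and 171.4). I'll continue drawing it down.

Request:
{"api": "send_rows", "payload": {
  "deltas": [
    [0, 0, 0, 0.012, 0, 0, 0],
    [0, 0, 0, 0.024, 0, 0, 0],
    [0, 0, 0, 0.036, 0, 0, 0],
    [0, 0, 0, 0.048, 0, 0, 0],
    [0, 0, 0, 0.06, 0, 0, 0],
    [0, 0, 0, 0.072, 0, 0, 0],
    [0, 0, 0, 0.084, 0, 0, 0],
    [0, 0, 0, 0.096, 0, 0, 0],
    [0, 0, 0, 0.108, 0, 0, 0],
    [0, 0, 0, 0.12, 0, 0, 0],
    [0, 0, 0, 0.132, 0, 0, 0]
  ]
}}

```text
clock: 12.58
tcp_pos: [0.5064, -0.1029, 0.1699]
orientation: [0.166, 3.137, -0.0]
contact_force: [0.3, 0.4, 2.0]
grip_width: 0.0164
```

Request:
{"api": "send_rows", "payload": {
  "deltas": [
    [0, 0, 0, 0.012, 0, 0, 0],
    [0, 0, 0, 0.024, 0, 0, 0],
    [0, 0, 0, 0.036, 0, 0, 0],
    [0, 0, 0, 0.048, 0, 0, 0],
    [0, 0, 0, 0.06, 0, 0, 0],
    [0, 0, 0, 0.072, 0, 0, 0],
    [0, 0, 0, 0.084, 0, 0, 0],
    [0, 0, 0, 0.096, 0, 0, 0],
    [0, 0, 0, 0.108, 0, 0, 0],
    [0, 0, 0, 0.12, 0, 0, 0],
    [0, 0, 0, 0.132, 0, 0, 0]
  ]
}}

```text
clock: 13.5
tcp_pos: [0.5064, -0.1028, 0.15]
orientation: [0.166, 3.137, -0.0]
contact_force: [0.8, -0.2, 2.0]
grip_width: 0.0163
```

Request:
{"api": "send_rows", "payload": {
  "deltas": [
    [0, 0, 0, 0.012, 0, 0, 0],
    [0, 0, 0, 0.024, 0, 0, 0],
    [0, 0, 0, 0.036, 0, 0, 0],
    [0, 0, 0, 0.048, 0, 0, 0],
    [0, 0, 0, 0.06, 0, 0, 0],
    [0, 0, 0, 0.072, 0, 0, 0],
    [0, 0, 0, 0.084, 0, 0, 0],
    [0, 0, 0, 0.096, 0, 0, 0]
  ]
}}

```text
clock: 14.17
tcp_pos: [0.5064, -0.1029, 0.1356]
orientation: [0.166, 3.137, -0.0]
contact_force: [1.2, 0.8, 2.0]
grip_width: 0.0164
```

Request:
{"api": "send_rows", "payload": {
  "deltas": [
    [0, 0, 0, 0.012, 0, 0, 0],
    [0, 0, 0, 0.024, 0, 0, 0],
    [0, 0, 0, 0.036, 0, 0, 0],
    [0, 0, 0, 0.048, 0, 0, 0],
    [0, 0, 0, 0.06, 0, 0, 0],
    [0, 0, 0, 0.072, 0, 0, 0],
    [0, 0, 0, 0.08, 0, 0, 0]
  ]
}}

```text
clock: 14.75
tcp_pos: [0.5063, -0.1029, 0.1236]
orientation: [-0.166, -3.137, -0.0]
contact_force: [0.5, 0.4, 1.3]
grip_width: 0.0161
```

Request:
{"api": "send_rows", "payload": {
  "deltas": [
    [0, 0, 0, 0.007, 0, 0, 0],
    [0, 0, 0, 0.014, 0, 0, 0],
    [0, 0, 0, 0.02, 0, 0, 0]
  ]
}}

```text
clock: 15.0
tcp_pos: [0.5063, -0.1029, 0.1207]
orientation: [-0.166, -3.137, 0.0]
contact_force: [1.0, 0.7, 1.6]
grip_width: 0.0163
```

Request:
{"api": "send_rows", "payload": {
  "deltas": [
    [0, 0, 0, 0.007, 0, 0, 0],
    [0, 0, 0, 0.014, 0, 0, 0],
    [0, 0, 0, 0.02, 0, 0, 0]
  ]
}}

```text
clock: 15.25
tcp_pos: [0.5063, -0.1028, 0.1177]
orientation: [0.166, 3.137, -0.0]
contact_force: [0.3, 1.1, 2.0]
grip_width: 0.0165
```

Request:
{"api": "send_rows", "payload": {
  "deltas": [
    [0, 0, 0, 0.007, 0, 0, 0],
    [0, 0, 0, 0.014, 0, 0, 0],
    [0, 0, 0, 0.02, 0, 0, 0]
  ]
}}

```text
clock: 15.5
tcp_pos: [0.5069, -0.1029, 0.1151]
orientation: [0.166, 3.136, -0.0]
contact_force: [-0.2, 0.2, 6.0]
grip_width: 0.0161
```

Request:
{"api": "send_rows", "payload": {
  "deltas": [
    [0, 0, 0, 0.007, 0, 0, 0],
    [0, 0, 0, 0.014, 0, 0, 0]
  ]
}}

```text
clock: 15.67
tcp_pos: [0.5072, -0.1029, 0.1133]
orientation: [0.166, 3.135, -0.0]
contact_force: [-0.8, -0.2, 6.9]
grip_width: 0.016
```

Request:
{"api": "send_rows", "payload": {
  "deltas": [
    [0, 0, 0, 0.007, 0, 0, 0],
    [0, 0, 0, 0.014, 0, 0, 0]
  ]
}}

```text
clock: 15.83
tcp_pos: [0.507, -0.1029, 0.1111]
orientation: [0.166, 3.136, -0.0]
contact_force: [-1.6, -0.0, 5.7]
grip_width: 0.0163
```

Request:
{"api": "send_rows", "payload": {
  "deltas": [
    [0, 0, 0, 0.007, 0, 0, 0],
    [0, 0, 0, 0.007, 0, 0, 0]
  ]
}}

```text
clock: 16.0
tcp_pos: [0.5062, -0.1029, 0.1094]
orientation: [-0.166, -3.137, 0.0]
contact_force: [1.4, -0.2, 1.1]
grip_width: 0.0165
```

Request:
{"api": "send_rows", "payload": {
  "deltas": [
    [0, 0, 0, 0.007, 0, 0, 0],
    [0, 0, 0, 0.007, 0, 0, 0]
  ]
}}

```text
clock: 16.17
tcp_pos: [0.5062, -0.1029, 0.1083]
orientation: [-0.166, -3.137, -0.0]
contact_force: [0.6, 0.2, 2.5]
grip_width: 0.016
```

Request:
{"api": "send_rows", "payload": {
  "deltas": [
    [0, 0, 0, 0.007, 0, 0, 0],
    [0, 0, 0, 0.007, 0, 0, 0]
  ]
}}

```text
clock: 16.33
tcp_pos: [0.5066, -0.1029, 0.1076]
orientation: [0.166, 3.137, -0.0]
contact_force: [-0.9, 0.6, 5.2]
grip_width: 0.0164
```

The force dropped from 6–7 N to 1 N (the snap) and is rising again. I'll feel carefully for the hard stop.

Request:
{"api": "send_rows", "payload": {
  "deltas": [
    [0, 0, 0, 0.004, 0, 0, 0],
    [0, 0, 0, 0.004, 0, 0, 0]
  ]
}}

```text
clock: 16.5
tcp_pos: [0.5068, -0.1029, 0.1072]
orientation: [0.166, 3.136, -0.0]
contact_force: [-1.3, -0.8, 6.2]
grip_width: 0.0164
```

Request:
{"api": "send_rows", "payload": {
  "deltas": [
    [0, 0, 0, 0.004, 0, 0, 0],
    [0, 0, 0, 0.004, 0, 0, 0]
  ]
}}

```text
clock: 16.67
tcp_pos: [0.507, -0.1029, 0.1068]
orientation: [0.166, 3.136, -0.0]
contact_force: [-0.4, 0.7, 8.0]
grip_width: 0.0164
```

Request:
{"api": "send_rows", "payload": {
  "deltas": [
    [0, 0, 0, 0.004, 0, 0, 0],
    [0, 0, 0, 0.004, 0, 0, 0]
  ]
}}

```text
clock: 16.83
tcp_pos: [0.5073, -0.1029, 0.1064]
orientation: [0.166, 3.135, -0.001]
contact_force: [-2.4, -1.0, 9.4]
grip_width: 0.0162
```

```bash
python3 look.py l5 270,90,130,135,4 310,135,34,75,8
```

```text
(600, 796, 3)
16.9333 [ 0.50731531 -0.10295515  0.10651983] [ 1.65814139e-01  3.13496921e+00 -6.89141470e-04] [ 0.63578103  0.49148069 -0.69267666  2.01093863  0.44008827  0.78757665
  1.14919096] [-2.78438748  0.3457262   9.61479324] 0.016089723726911892
```

View pics/l5.png

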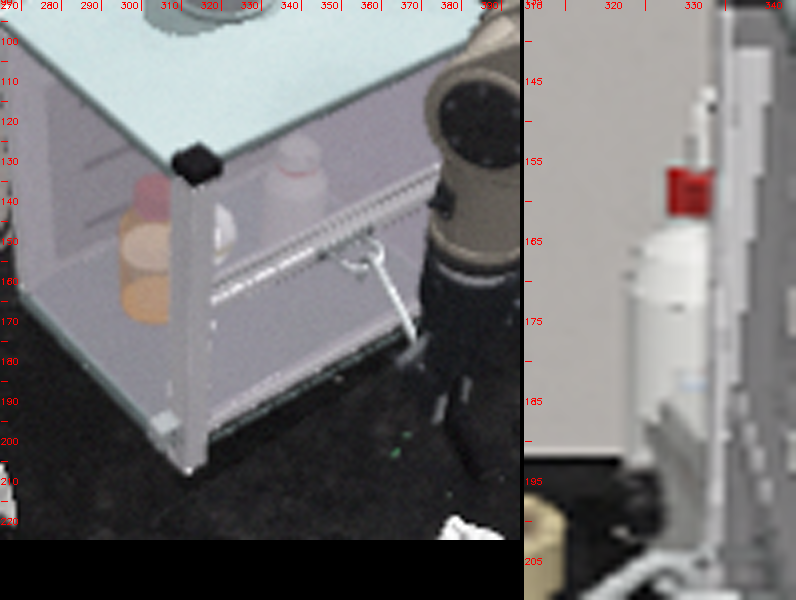

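Request:
{"api": "send_rows", "payload": {
  "deltas": [
    [0, 0, 0, 0.005, 0, 0, 0],
    [0, 0, 0, 0.005, 0, 0, 0]
  ]
}}

```text
clock: 17.1
tcp_pos: [0.5076, -0.1029, 0.106]
orientation: [0.166, 3.134, -0.001]
contact_force: [-3.1, -0.3, 12.2]
grip_width: 0.0162
```

Request:
{"api": "send_rows", "payload": {
  "deltas": [
    [0, 0, 0, -0.01, 0, 0, 0],
    [0, 0, 0, -0.03, 0, 0, 0],
    [0, 0, 0, -0.05, 0, 0, 0],
    [0, 0, 0, -0.07, 0, 0, 0],
    [0, -0.015, 0, -0.075, 0, 0, 0],
    [0, -0.035, 0, -0.075, 0, 0, 0],
    [0, -0.035, 0, -0.075, 0, 0, 0]
  ]
}}

```text
clock: 17.68
tcp_pos: [0.5121, -0.1035, 0.116]
orientation: [0.166, 3.137, 0.0]
contact_force: [-0.1, 0.2, -1.5]
grip_width: 0.0163
```

Request:
{"api": "send_rows", "payload": {
  "deltas": [
    [0, 0, 0, -0.05, 0, 0, 0],
    [0, 0, 0, -0.1, 0, 0, 0],
    [0, 0, 0, -0.15, 0, 0, 0],
    [0, 0, 0, -0.2, 0, 0, 0],
    [0, 0, 0, -0.25, 0, 0, 0],
    [0, 0, 0, -0.3, 0, 0, 0],
    [0, 0, 0, -0.35, 0, 0, 0],
    [0, 0, 0, -0.35, 0, 0, 0]
  ]
}}

```text
clock: 18.35
tcp_pos: [0.5126, -0.1034, 0.1705]
orientation: [0.166, 3.134, -0.001]
contact_force: [0.2, -0.5, -1.0]
grip_width: 0.0162
```

```bash
python3 look.py l6 330,110,70,90,6 315,165,40,60,8
```

```text
(540, 744, 3)
18.45 [ 0.51170635 -0.10354047  0.16899512] [ 1.66040887e-01  3.13650449e+00 -4.85132210e-04] [ 0.68535936  0.41142592 -0.74539747  1.95233465  0.35143863  0.90908464
  1.22679401] [-0.5518649   0.02314789 -0.99322839] 0.015947019405576062
```

View pics/l6.png

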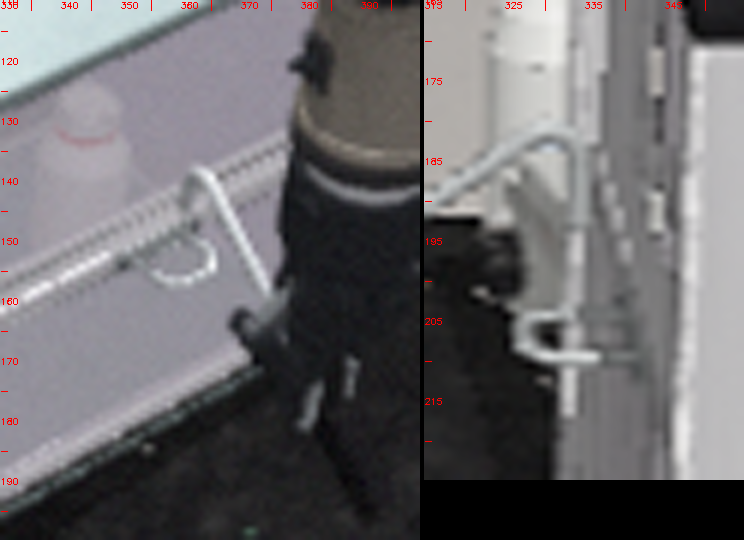

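The picture shows the sash left low, with the ring's front bar at scene (362,156.5) and side (327,207). The hook is clear above it, its top at scene (364,138.5) and side (331.5,181).

```bash
python3 - <<'E'
from h import *
q=tri((362.,156.3),(327.3,206.8));print('bar',q.x,q.fun.round(1))
yaw=np.radians(-6.05);t=[.5119,-.1035]
L=np.array([[102,0,73],[111,0,37]])/1e3+[.002,0,.009]
P=place([*t,yaw],L,.1692);print(P,proj('scene',P),proj('side',P))
q=tri((364,139),(331.4,181.5));print('top tri',q.x,q.fun.round(1), 'earlier offset tri-pred was',[.0031,.0005,-.0035])
E
```

```text
bar [ 0.6112958  -0.11141682  0.18171313] [ 0.   0.1  0.  -0. ]
[[ 0.61532075 -0.11446122  0.2512    ]
 [ 0.62427062 -0.11540978  0.2152    ]] [[364.19480253 139.30630933]
 [361.15969175 146.27839612]] [[329.77531713 180.02503853]
 [333.18430212 194.20381717]]
top tri [ 0.61878911 -0.11769799  0.24844105] [ 0.  0.  0. -0.] earlier offset tri-pred was [0.0031, 0.0005, -0.0035]
```

Request:
{"api": "send_rows", "payload": {
  "deltas": [
    [0, 0.1, 0.01, -0.1, 0, 0, 0],
    [0, 0.2, 0.02, -0.2, 0, 0, 0],
    [0, 0.3, 0.03, -0.35, 0, 0, 0],
    [0, 0.4, 0.045, -0.5, 0, 0, 0],
    [0, 0.5, 0.055, -0.6, 0, 0, 0],
    [0, 0.5, 0.055, -0.6, 0, 0, 0]
  ]
}}

```text
clock: 18.95
tcp_pos: [0.437, -0.0868, 0.2607]
orientation: [0.165, 3.135, -0.004]
contact_force: [-0.1, 0.3, -1.9]
grip_width: 0.0162
```

Request:
{"api": "send_rows", "payload": {
  "deltas": [
    [0, 0.02, 0.18, 0, 0, 0, 0],
    [0, 0.04, 0.36, 0, 0, 0, 0],
    [0, 0.06, 0.55, 0, 0, 0, 0],
    [0, 0.085, 0.77, 0, 0, 0, 0],
    [0, 0.085, 0.77, 0, 0, 0, 0]
  ]
}}

```text
clock: 19.37
tcp_pos: [0.4372, 0.0352, 0.2584]
orientation: [0.153, 3.137, 0.005]
contact_force: [0.5, 0.7, -1.1]
grip_width: 0.0165
```

Request:
{"api": "send_rows", "payload": {
  "deltas": [
    [0, 0.02, 0.18, 0, 0, 0, 0],
    [0, 0.04, 0.36, 0, 0, 0, 0],
    [0, 0.06, 0.55, 0, 0, 0, 0],
    [0, 0.085, 0.77, 0, 0, 0, 0],
    [0, 0.085, 0.77, 0, 0, 0, 0]
  ]
}}

```text
clock: 19.78
tcp_pos: [0.4362, 0.1518, 0.2585]
orientation: [0.153, 3.138, 0.007]
contact_force: [-0.1, 0.3, -2.2]
grip_width: 0.0163
```

Request:
{"api": "send_rows", "payload": {
  "deltas": [
    [0, 0.02, 0.18, 0, 0, 0, 0.02],
    [0, 0.04, 0.36, 0, 0, 0, 0.039],
    [0, 0.06, 0.55, 0, 0, 0, 0.039],
    [0, 0.085, 0.7, 0, 0, 0, 0.039],
    [0, 0.085, 0.77, 0, 0, 0, 0.039],
    [0, 0.085, 0.77, 0, 0, 0, 0.039],
    [0, 0.085, 0.77, 0, 0, 0, 0.039]
  ]
}}

```text
clock: 20.37
tcp_pos: [0.4364, 0.2609, 0.2577]
orientation: [-0.356, -3.12, 0.001]
contact_force: [0.3, -0.1, -1.3]
grip_width: 0.016
```

```bash
cat > home.py <<'E'
from h import *
from bench import r
import sys
z=float(sys.argv[1]);a=[]
for i in range(4):
  o=r.get_obs();r.grab_frame('side') if i<3 else 0;a.append(rel(o['tcp_pos'],o['orientation'],[.4353,.2599,z],R.from_rotvec([.3569,3.1211,0]).as_matrix()))
print(np.array(a),o['clock'],o['tcp_pos'],o['contact_force'])
E
python3 home.py .1
```

```text
[[ 4.2000e-03 -7.0000e-03  1.0514e+00 -3.0000e-04 -5.0000e-04  1.0000e-04]
 [ 7.4000e-03 -9.0000e-04  1.0519e+00 -5.0000e-04 -3.0000e-04 -4.0000e-04]
 [ 8.9000e-03  1.2000e-03  1.0527e+00 -5.0000e-04 -2.0000e-04 -6.0000e-04]
 [ 9.8000e-03  1.6000e-03  1.0541e+00 -5.0000e-04 -1.0000e-04 -8.0000e-04]] 20.5167 [0.43675864 0.25954654 0.25812069] [ 0.69894358  0.05175477 -1.49805247]
```

Request:
{"api": "send_rows", "payload": {
  "deltas": [
    [0, 0.009, 0.001, 0.15, 0, 0, 0],
    [0, 0.009, 0.001, 0.3, 0, 0, 0],
    [0, 0.009, 0.001, 0.45, 0, 0, 0],
    [0, 0.009, 0.001, 0.6, 0, 0, 0],
    [0, 0.009, 0.001, 0.7, 0, 0, 0],
    [0, 0.009, 0.001, 0.8, 0, 0, 0],
    [0, 0.009, 0.001, 0.88, 0, 0, 0],
    [0, 0.009, 0.001, 0.88, 0, 0, 0],
    [0, 0.009, 0.001, 0.88, 0, 0, 0]
  ]
}}

```text
clock: 21.27
tcp_pos: [0.4351, 0.261, 0.1265]
orientation: [-0.359, -3.12, 0.001]
contact_force: [-0.5, 0.7, -1.0]
grip_width: 0.0162
```

```bash
python3 home.py .0759
```

```text
[[-2.800e-03 -6.600e-03  3.374e-01 -3.000e-04 -2.000e-04 -4.000e-04]
 [-1.000e-03 -1.120e-02  3.418e-01  1.000e-04  1.000e-04 -3.000e-04]
 [-1.000e-04 -1.400e-02  3.442e-01  3.000e-04  3.000e-04 -3.000e-04]
 [-1.000e-04 -1.500e-02  3.451e-01  4.000e-04  4.000e-04 -2.000e-04]] 21.4167 [0.43571033 0.26205602 0.12766555] [-0.05580566  0.84038218 -1.24438882]
```

Request:
{"api": "send_rows", "payload": {
  "deltas": [
    [0, 0, -0.014, 0, 0, 0, 0],
    [0, 0, -0.014, 0.06, 0, 0, 0],
    [0, 0, -0.014, 0.12, 0, 0, 0],
    [0, 0, -0.014, 0.18, 0, 0, 0],
    [0, 0, -0.014, 0.24, 0, 0, 0],
    [0, 0, -0.014, 0.24, 0, 0, 0],
    [0, 0, -0.014, 0.24, 0, 0, 0]
  ]
}}

```text
clock: 22.0
tcp_pos: [0.4339, 0.2595, 0.0897]
orientation: [-0.357, -3.12, 0.001]
contact_force: [0.1, 1.0, -0.6]
grip_width: 0.0162
```

```bash
python3 home.py .0759
```

```text
[[-0.0085  0.0046  0.0922 -0.0004 -0.0006  0.    ]
 [-0.0064  0.0018  0.096  -0.0001 -0.0003  0.    ]
 [-0.0048  0.0002  0.0985  0.0001 -0.0001 -0.    ]
 [-0.0039 -0.0002  0.1     0.0002  0.     -0.0001]] 22.15 [0.43472901 0.26005414 0.09089818] [ 0.04940675 -0.29850875 -1.51646856]
```

Request:
{"api": "send_rows", "payload": {
  "deltas": [
    [0, -0.003, 0, 0.02, 0, 0, 0],
    [0, -0.003, 0, 0.04, 0, 0, 0],
    [0, -0.003, 0, 0.06, 0, 0, 0],
    [0, -0.003, 0, 0.08, 0, 0, 0],
    [0, -0.003, 0, 0.09, 0, 0, 0],
    [0, -0.003, 0, 0.09, 0, 0, 0]
  ]
}}

```text
clock: 22.65
tcp_pos: [0.4349, 0.2596, 0.0768]
orientation: [-0.357, -3.121, 0.0]
contact_force: [0.3, 0.9, -1.1]
grip_width: 0.0164
```

```bash
python3 home.py .0759
```

```text
[[-0.0024  0.0024  0.006  -0.     -0.0002 -0.0001]
 [-0.0022  0.0025  0.0072 -0.0001 -0.0001 -0.0001]
 [-0.0018  0.0023  0.0078 -0.     -0.0001 -0.0001]
 [-0.0014  0.0022  0.0084 -0.     -0.0001 -0.0001]] 22.8 [0.43502322 0.25962483 0.07716134] [-0.47683391  0.1807243  -1.38221041]
```

Request:
{"api": "send_rows", "payload": {
  "deltas": [
    [0, 0, 0, 0.004, 0, 0, 0],
    [0, 0, 0, 0.008, 0, 0, 0],
    [0, 0, 0, 0.01, 0, 0, 0],
    [0, 0, 0, 0.01, 0, 0, 0]
  ],
  "squeeze": 40
}}

```text
clock: 23.13
tcp_pos: [0.4353, 0.2599, 0.0761]
orientation: [0.357, 3.121, 0.0]
contact_force: [-0.2, -0.5, 4.2]
grip_width: 0.0162
```

Contact is felt (+4 N) at the home pose, so I'll release.

Request:
{"api": "send_rows", "payload": {
  "deltas": [
    [0, 0, 0, 0, 0, 0, 0],
    [0.25, 0, 0, 0, 0, 0, 0],
    [0.3, 0, 0, 0, 0, 0, 0],
    [0.5, 0, 0, 0, 0, 0, 0],
    [1, 0, 0, 0, 0, 0, 0],
    [1, 0, 0, 0, 0, 0, 0],
    [1, 0, 0, 0, 0, 0, 0],
    [1, 0, 0, 0, 0, 0, 0],
    [1, 0, 0, 0, 0, 0, 0],
    [1, 0, 0, 0, 0, 0, 0]
  ],
  "squeeze": 20
}}

```text
clock: 23.97
tcp_pos: [0.435, 0.2596, 0.0756]
orientation: [-0.357, -3.121, 0.0]
contact_force: [0.3, 0.0, 0.0]
grip_width: 0.0852
```

Request:
{"api": "send_rows", "payload": {
  "deltas": [
    [1, 0, 0, -0.05, 0, 0, 0],
    [1, 0, 0, -0.15, 0, 0, 0],
    [1, 0, 0, -0.3, 0, 0, 0],
    [1, 0, 0, -0.5, 0, 0, 0],
    [1, 0, 0, -0.75, 0, 0, 0],
    [1, 0, 0, -1, 0, 0, 0],
    [1, 0, 0, -1, 0, 0, 0],
    [1, 0, 0, -1, 0, 0, 0]
  ]
}}

```text
clock: 24.63
tcp_pos: [0.4361, 0.2605, 0.2283]
orientation: [0.358, 3.117, 0.004]
contact_force: [0.4, -0.2, -0.1]
grip_width: 0.0855
```

```bash
python3 - <<'E'
from h import *
from bench import r
o=r.get_obs();print(o['clock'],o['tcp_pos'],o['grip_width'])
f=r.grab_frame('wrist');rest=[.4376,.2590,-.2275]
L=np.array([[102,0,73],[111,0,37],[23.75,0,16.6],[-68,0,-47.6],[0,0,0]])/1e3
q=fish(f,place(rest,L,.085));im=f['pixels'][:,:,::-1].copy()
for p in q: cv2.circle(im,tuple(int(round(v)) for v in p),2,(0,0,255),-1)
d=r.grab_frame('side')['pixels'][:,:,::-1]
B=cv2.resize(d[165:235,210:350],None,fx=4,fy=4,interpolation=cv2.INTER_CUBIC)
O=np.zeros((600,700,3),np.uint8);w=im[60:360,200:540];O[:300,:340]=w;O[310:590,:560]=B
s=r.grab_frame('scene')['pixels'][:,:,::-1];O[:300,345:700]=cv2.resize(s[95:215,265:407],(355,300))
cv2.imwrite('pics/f.png',O)
E
```

```text
24.6333 [0.4360522  0.26050128 0.2282852 ] 0.08552241851845654
```

View pics/f.png

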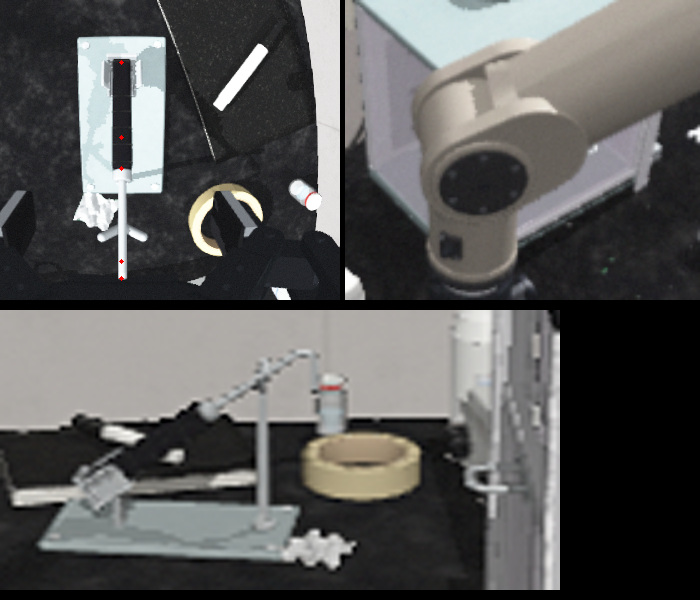

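The hook lies in its fork and trough as before (the red dots fall on it), and the ring is still low at side (331,207). I'll make one numeric comparison with the first side image, then hand in.

```bash
python3 - <<'E'
from h import *
from bench import r
a=cv2.imread('pics/side0.png').astype(int);b=r.grab_frame('side')['pixels'][:,:,::-1].astype(int)
d=abs(a-b).max(2)
for n,(x0,x1,y0,y1) in dict(hook=(215,300,170,230),rack=(245,300,280,340),dish=(240,285,235,285)).items(): print(n,(d[y0:y1,x0:x1]>60).sum())
print(r.get_obs()['clock'],r.hand_in())
E
```

```text
hook 1
rack 0
dish 0
the job is handed in; nothing more can be done
24.8333 None
```

The sash is closed and caught on the sill, the hook is back in its rest and released, and the job is handed in at 24.8 s of the 58 s allowed.

- **Closing the sash:** I drew the sash down at about 20 mm/s, then in 0.5–1 mm steps at the end. The catches resisted at about 7 N on the reading. They snapped over, with the reading falling to 1 N, and the hard stop was then felt. The highest reading was 12.2 N, which is about 14 N on the ring once the hook's weight is added, against the 18 N limit.
- **Sash home:** After unhooking, two cameras placed the ring's bar at z = 0.1817 m, against 0.182 m for home. The ring was still low in the final side view. The arm hid it from the scene camera in that last picture.
- **Hook in its rest:** I felt contact at the same pose where I had picked it up, within about 1 mm, and let go there. Comparing the first and last side pictures, only 1 pixel changed clearly around the hook.
- **Other things on the bench:** The pipette-tip rack and petri dish showed no change in that comparison. The tape roll and vial look unmoved in the final picture. I did not check the forceps separately, but nothing came near them.

No check failed. The only disagreement was a steady 3 mm between the hook's position from the cameras and from the arm, which is about the calibration error.

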